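Stack the medal-striking tools on the press bed

ROBOT

A 6-joint arm with a two-finger parallel gripper is mounted at the origin on a cart in front of the work surface, level with it; the furniture and walls round the work are solid. World frame = base frame: x ahead of the robot, y to its left, z up, the work surface at z = 0. Lengths are in m, angles in rad, forces in N, time in s.
With the tool pointing down it reaches from about 0.425 to 0.95 m from the base axis. Payload 3.5 kg.
Tool frame: the origin (TCP) lies between the finger pads; the fingertips stand 19 mm ahead of it and the grasp point (between the pads) is the TCP; z points along the fingers, y is the line along which they close (so a half turn about z gives the same grasp; the last joint's range is limited). The gripper opens to 85 mm and grips with 20 to 120 N. Pads are 22 mm wide; open, the fingers measure 114 mm over their backs; the gripper's body (76 mm by 85 mm) begins 54 mm behind the grasp point. The pads swing forward as they close: fully open they stand 13 mm farther back than shut.
Start: joints at [0.962, 0.286, 1.577, -0, 1.279, -0.15], TCP at [0.299, 0.605, 0.25] pointing down, gripper open.
Joint ranges: [-2.77, 2.77], [-0.9, 2.22], [0.21, 2.48], [-1.53, 4.67], [0.24, 2.81], [-2.84, 2.84]. Speed limits (rad/s): [2.79, 2.79, 3.14, 3.14, 3.14, 3.14].

INTERFACE

Orientations are given as a unit quaternion [x, y, z, w].
In Python, from plant import get_state, cams, ctrl gives the robot as it stands. The module is installed in compiled form; this text tells all that it offers.
- The arm moves only by the tool jog_arm, never from a script. Its argument "deltas" is text: rows parted by semicolons, each of 6 numbers parted by spaces: the shift along the world's x, y, z normalised to -1 to 1, where 1 is 0.02 m, then the turn, a rotation vector about the world's x, y, z normalised to -1 to 1, where 1 is 0.1 rad. In form: x y z ax ay az; .... A call has 1 to 20 rows; each row shifts and turns the commanded pose from where the row before left it; what a row does not reach is not made up. A row lasts 1/8 s, in which the tool goes at most 62.5 mm and 10.7 degrees, less where a joint would pass 70% of its speed; a pose out of reach is approached as far as the arm can. A call with a number of a shift or a turn outside -1 to 1 is refused whole. A call with a gripper value outside its range is refused whole. "gripper" is the opening, from 0 (shut) to 1 (fully open), set as the call begins (left out, the last holds). The fingers move at their own pace and stop on an object; "squeeze" is the grip in N (left out, the last holds). Time passes only in rows, so rows that do not move let the fingers close. It gives the time, the measured TCP pose, the force, the opening and the grip force at its end, in the units of the state.
- get_state(): the state, without advancing time (a new reading comes with each control period).
- cams.read_camera(name): name is "side" or "top" or "wrist"; returns a dict with "color" (480x640x3 uint8, blue, green, red), "vfov" (degrees; the focal length in pixels is half the picture's height over the tangent of half this angle, whatever the lens; pixels are square), "cx", "cy" (the principal point, pixels), "distortion" ([k1, k2, p1, p2, k3] as OpenCV has them; the pictures are not rectified), "rvec" (rotation vector, rad) and "tvec" (3), from world to camera coordinates, as OpenCV has them. Camera axes: x right, y down, z forward; pixel columns grow to the right and rows downward; lengths in m; the calibration is good to about 2 mm. A picture is of the moment at which its call begins. There is no depth.
- ctrl.sign_off(): hands the job in; it is judged then, once.
The state is a dict: "time": time; "qpos": joint angles; "dq": joint speeds; "joint_efforts": joint torques, N m; "eef_pos": TCP position; "tcp_rot": TCP orientation; "contact_force": force on the tool from outside, world axes, zero at the start; "wrist_torque": the same for the moment, N m; "opening": opening from 0.0 (shut) to 1.0 (fully open); "finger_force": force on a finger pad.
Only numpy, scipy, OpenCV 4.12 (cv2) and the standard library are available. Lean on these libraries where they do the work, as an engineer would, in place of code of your own. Each camera call takes 0.05 s, during which the arm holds its last target. There are 200 camera calls.

TASK

Set up the medal press on its bed: stand the lower die centred on the bed's raised seat, boss upward, then lay the brass blank flat on the boss, then lower the wide-bored steel ring over blank and boss until it rests on the die's flange, and last stand the punch in the ring, tapered nose down, upright on the blank. Work in that order, release each part when it is in place, and leave the narrow-bored ring, the clear cup and the charcoal block where they are.

Things in the scene. Friction and masses are not known exactly. Their poses are not given: they have to be found in the camera images.
- press_bed: Fixed press bed: a round grey foot, 94 mm across and 8 mm high, with a round bright steel seat on top, 70 mm across and 6 mm high, so the seat's top is 14 mm above the origin. Origin: centre of the underside; z up. It is the target of the stack and does not move in an episode, but stands elsewhere each time.
- lower_die: Dark steel lower die, 0.5 kg or so, all round: a flange 64 mm across and 24 mm high with a boss 36 mm across and 8 mm high on it (32 mm in all). Stands on the worktop boss upward. Origin: centre of the flange's underside; z up through the boss.
- blank: Brass medal blank, a plain disc 36 mm across and 8 mm thick, its upper edge slightly bevelled, lying flat on the worktop. Origin: centre of the underside; z up.
- wide_ring: Bright steel ring with the WIDE bore: 66 mm outside, bore 44 mm right through, 24 mm high, lying flat. It goes over boss and blank (both 36 mm). Origin: centre of the underside, on the axis of the bore; z up.
- punch: Dark steel punch, about 0.4 kg, a cylinder 36 mm across and 60 mm high standing upright; its nose (lowest 5 mm) tapers to 30 mm across, and two bright lines run round it near the top. Origin: centre of the nose's face; z up to the head.
- narrow_ring: Bright steel ring with the NARROW bore: 66 mm outside and 24 mm high like the other, but its bore is only 22 mm. Not used; to be left where it lies. Origin: centre of the underside; z up.
- clear_cup: Bystander: empty whitish plastic cup, 81 mm across and 66 mm high, upright. Origin: centre of the underside; z up.
- charcoal_block: Bystander: black charcoal block, 57 x 87 x 30 mm, flat. Origin: centre of the underside; y along its length. A fixed black goose-neck lamp rises beside and behind it, at the far right of the work: keep the arm and wrist clear of it.
Mind the look-alikes: they are no part of the job. Leave any green look-alike of the wide_ring alone.

How it is judged:
By the outcome, as a careful person would: the job done as asked, in the order asked, and still so for the second after the job is handed in, with the robot touching nothing.
It also fails if it takes over 104 s, if anything falls off the work surface, if the arm or the gripper's body presses on something with over 40 N, if the wrist force passes 120 N, or if a joint passes its speed limit or range.

## Working session

There is one attempt and no reset: what is moved stays moved. The work goes in short steps, Python scripts to look and compute and a tool call to move; the robot and the scene stay as the last step left them, time stands still between calls to the robot, and variables do not carry over. Pictures are saved under pics/ and viewed, at most 14 in all, crops included, and the job is handed in when it is done.

Besides the shell and the picture viewer there is one more tool, called after "Request:" by a JSON object that holds its "method" and its "body", one argument or row to a line. jog_arm: Moves the arm, as the interface text tells. Its arguments: {"type":"object","properties":{"deltas":{"type":"string"},"gripper":{"type":"number"},"squeeze":{"type":"number"}},"required":["deltas"]}

```bash
mkdir -p pics
cat > h.py <<'E'
import numpy as np, cv2
from plant import get_state, cams, ctrl
def grab(n,fn=None):
    c=cams.read_camera(n)
    if fn: cv2.imwrite('pics/'+fn,c['color'])
    f=240/np.tan(np.radians(c['vfov'])/2)
    K=np.array([[f,0,c['cx']],[0,f,c['cy']],[0,0,1.]])
    R=cv2.Rodrigues(np.array(c['rvec'],float))[0];t=np.array(c['tvec'],float).ravel()
    return dict(img=c['color'],K=K,d=np.array(c['distortion'],float),R=R,t=t)
def ray(c,uv,z):
    p=cv2.undistortPoints(np.array(uv,float).reshape(-1,1,2),c['K'],c['d']).reshape(-1,2)
    d=np.c_[p,np.ones(len(p))]@c['R'];o=-c['R'].T@c['t']
    return o+d*((z-o[2])/d[:,2])[:,None]
def proj(c,P):
    return cv2.projectPoints(np.array(P,float).reshape(-1,3),cv2.Rodrigues(c['R'])[0],c['t'],c['K'],c['d'])[0].reshape(-1,2)
E
python3 - <<'E'
from h import *
import pickle
o={}
for n in ['top','side','wrist']:
    o[n]=grab(n,n+'0.png'); print(n,(-o[n]['R'].T@o[n]['t']).round(3), o[n]['R'][2].round(2),o[n]['d'],o[n]['K'][0,0])
pickle.dump(o,open('c0.pkl','wb'))
s=get_state();print(s)
E
```

```text
top [0.184 0.071 1.322] [ 0.2   0.01 -0.98] [-0.15058266  0.          0.          0.          0.        ] 589.1761524364604
side [0.497 1.039 0.464] [-0.06 -0.91 -0.4 ] [-0.0860244  0.         0.         0.         0.       ] 579.5101207954368
wrist [0.231 0.64  0.371] [ 0.27 -0.13 -0.95] [-0.05677816  0.          0.          0.          0.        ] 335.22103233344063
{'time': 0.15, 'qpos': array([ 9.61998954e-01,  2.87004825e-01,  1.57785619e+00,  3.26636983e-05,
        1.27861627e+00, -1.49991308e-01]), 'dq': array([-0.00146954, -0.00288337, -0.00501375, -0.00050161,  0.00066057,
       -0.00054824]), 'joint_efforts': array([ 1.14554794e-03, -4.06601322e+01, -2.93140590e+01, -1.12338246e-04,
        3.93853712e-03, -2.43353190e-05]), 'eef_pos': array([0.29862389, 0.60480949, 0.24922809]), 'tcp_rot': array([ 2.27400730e-01,  9.73800811e-01, -8.69514628e-04, -3.63516896e-04]), 'contact_force': array([ 0.73197406,  0.0300746 , -0.01621122]), 'wrist_torque': array([ 0.00394281, -0.01353519, -0.03349878]), 'finger_force': 0.0, 'opening': 1.000534398365217}
```

View pics/top0.png

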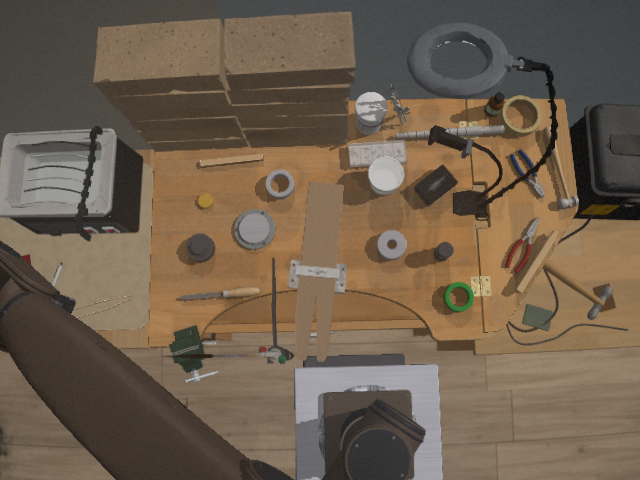

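View pics/side0.png

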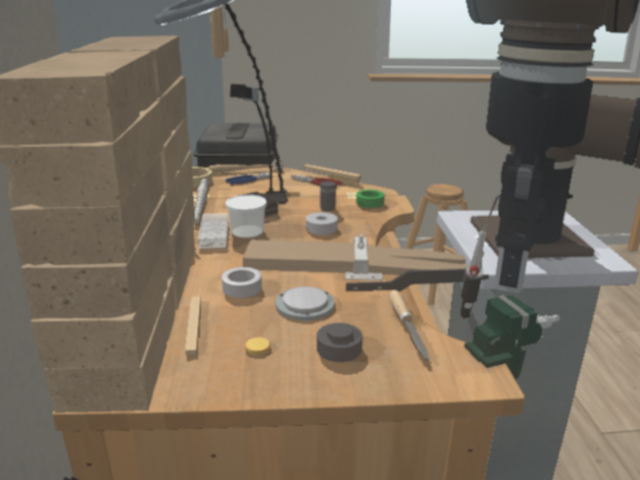

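The top view shows the die (200,248), blank (205,201), bed (255,230), an open steel ring with a large bore (280,184), a steel ring with a small bore (392,245), the punch (444,252) and a green ring (459,297). There are three ring candidates. The one at (280,184) fits the wide ring, since it is bright steel and its bore is about 2/3 of the outside. I'll fit the known circles in both views and confirm with one crop.

```bash
cat >> h.py <<'E'
M=dict(die=[(.032,.018),(.024,.032)],blank=[(.008,.018)],bed=[(.014,.035),(.008,.047)],wide=[(.024,.033),(.024,.022)],narrow=[(.024,.033),(.024,.011)],punch=[(.060,.018)])
A=np.linspace(0,2*np.pi,120,endpoint=False)
def fit(c,circ,xy,rad=.012,step=.0005):
    g=cv2.GaussianBlur(cv2.cvtColor(c['img'],cv2.COLOR_BGR2GRAY),(0,0),.8).astype(np.float32)
    best=None
    n=np.arange(-rad,rad+1e-9,step); G=[(xy[0]+a,xy[1]+b) for a in n for b in n]
    S=np.zeros(len(G))
    G=np.array(G)
    for z,r in circ:
        def ring(rr):
            P=np.stack([G[:,0,None]+rr*np.cos(A),G[:,1,None]+rr*np.sin(A),np.full((len(G),len(A)),z)],-1)
            uv=proj(c,P).astype(np.float32).reshape(len(G),len(A),2)
            return cv2.remap(g,uv[...,0],uv[...,1],cv2.INTER_LINEAR)
        S+=np.abs(ring(r+.0015)-ring(r-.0015)).clip(0,60).mean(1)
    i=S.argmax(); w=S>S.max()*.97
    return G[w].mean(0).round(4),S.max().round(1),np.round(S.max()/np.median(S),2)
E
python3 - <<'E'
from h import *
import pickle
o=pickle.load(open('c0.pkl','rb'))
px=dict(die=(200,244),blank=(205,201),bed=(255,229),wide=(280,184),narrow=(392,244),punch=(444,249))
for k,uv in px.items():
    xy=ray(o['top'],[uv],M[k][0][0])[0,:2]
    a=fit(o['top'],M[k],xy,.015); b=fit(o['side'],M[k],a[0],.012)
    print(k,xy.round(3),'top',*a,'side',*b)
t=cv2.resize(o['top']['img'][140:320,150:490],None,fx=2.3,fy=2.3,interpolation=cv2.INTER_CUBIC)
cv2.imwrite('pics/crop0.png',t)
print(ray(o['top'],[(316,185),(310,355),(440,140),(495,210),(150,340),(257,293)],.03).round(3))
E
```

```text
die [0.427 0.366] top [0.4194 0.3665] 16.1 1.95 side [0.4229 0.3675] 28.6 2.24
blank [0.533 0.362] top [0.536  0.3619] 12.3 3.42 side [0.5364 0.3599] 20.4 2.85
bed [0.462 0.244] top [0.4649 0.2464] 26.4 2.28 side [0.4653 0.2442] 31.8 2.08
wide [0.564 0.185] top [0.567  0.1866] 45.9 2.58 side [0.5678 0.1845] 52.6 2.0
narrow [ 0.417 -0.065] top [ 0.4177 -0.0641] 55.8 6.24 side [ 0.4184 -0.0676] 29.7 2.61
punch [ 0.396 -0.174] top [ 0.3951 -0.1761] 18.6 4.05 side [ 0.3968 -0.1642] 8.7 2.22
[[ 0.557  0.102  0.03 ]
 [ 0.177  0.123  0.03 ]
 [ 0.658 -0.188  0.03 ]
 [ 0.488 -0.303  0.03 ]
 [ 0.214  0.477  0.03 ]
 [ 0.314  0.238  0.03 ]]
```

View pics/crop0.png

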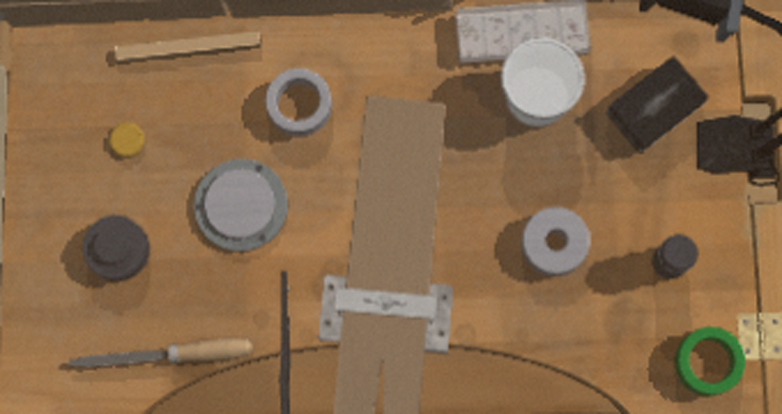

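The crop confirms the wide ring: the grey ring at crop (298,101) has a thin wall. The grey ring at (556,241) has a small hole, so it is the narrow one, and the green ring at (711,361) is the look-alike. Both cameras agree to about 3 mm, and the positions and sizes make sense. Next I go above the die.

Request:
{"method": "jog_arm", "body": {
  "deltas": "0.5 -1 -0.25 0 0 0;0.5 -1 -0.25 0 0 0;0.5 -1 -0.25 0 0 0;0.5 -1 -0.25 0 0 0;0.5 -1 -0.25 0 0 0;0.5 -1 -0.25 0 0 0;0.5 -1 -0.25 0 0 0;0.5 -1 -0.25 0 0 0;0.5 -1 -0.25 0 0 0;0.5 -1 -0.25 0 0 0;0.5 -1 -0.25 0 0 0;0.6 -0.9 -0.25 0 0 0;0 0 0 0 0 0;0 0 0 0 0 0",
  "gripper": 1,
  "squeeze": 60
}}

```text
time: 1.9
eef_pos: [0.4209, 0.3673, 0.1905]
tcp_rot: [0.228, 0.974, 0.0, -0.0]
contact_force: [-0.2, 0.4, 0.4]
opening: 1.002
finger_force: 0.0
```

Run:
```python
from h import *
c=grab('wrist','w1.png'); s=get_state(); print(s['eef_pos'],s['tcp_rot'],s['time'])
for k,xy in dict(die=(.421,.367),bed=(.465,.2455),blank=(.536,.361),wide=(.567,.1855)).items():
    print(k,proj(c,[[*xy,.02]]).round(),*fit(c,M[k],xy,.01))
```

```text
[0.42079881 0.36756684 0.19060927] [2.27248217e-01 9.73836821e-01 2.98088148e-04 7.33855039e-05] 1.95
die [[319. 221.]] [0.4208 0.3712] 37.8 2.69
bed [[229. 312.]] [0.4647 0.2471] 47.8 2.42
blank [[365. 323.]] [0.5351 0.3621] 18.4 3.11
wide [[231. 406.]] [0.566  0.1883] 39.1 2.76
```

View pics/w1.png

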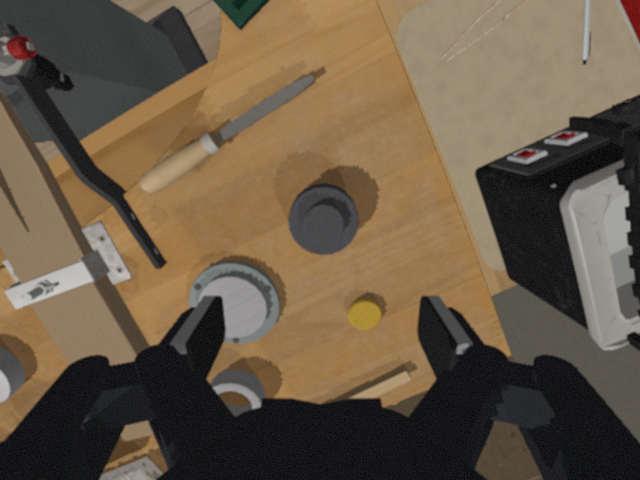

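The wrist view shows the die at (323,220), blank (365,312), bed (235,305) and wide ring (238,390), all consistent with the earlier fits. I'll descend over the die and check fingertip height from the side.

Request:
{"method": "jog_arm", "body": {
  "deltas": "0 0.05 -1 0 0 0;0 0 -1 0 0 0;0 0 -1 0 0 0;0 0 -1 0 0 0;0 0 -1 0 0 0;0 0 -1 0 0 0;0 0 -1 0 0 0;0 0 -0.8 0 0 0;0 0 -0.4 0 0 0;0 0 0 0 0 0"
}}

```text
time: 3.2
eef_pos: [0.4206, 0.3681, 0.0257]
tcp_rot: [0.227, 0.974, -0.0, -0.0]
contact_force: [-0.0, -0.8, -0.2]
opening: 1.0
finger_force: 0.0
```

Run:
```python
from h import *
c=grab('side'); s=get_state(); p=s['eef_pos'];print(p)
y=np.array([.443,.897,0]);
for sg in(1,-1):
  print(sg,[proj(c,p+sg*.0425*y-[0,0,h])[0].round().tolist() for h in (0,.006,.019)])
u,v=proj(c,p)[0].astype(int);print(u,v)
im=c['img'][v-110:v+90,u-130:u+130];cv2.imwrite('pics/s1.png',cv2.resize(im,None,fx=3,fy=3,interpolation=cv2.INTER_CUBIC))
```

```text
[0.42113195 0.36833412 0.0264484 ]
1 [[329.0, 349.0], [329.0, 353.0], [329.0, 361.0]]
-1 [[351.0, 318.0], [351.0, 322.0], [350.0, 329.0]]
340 333
```

View pics/s1.png

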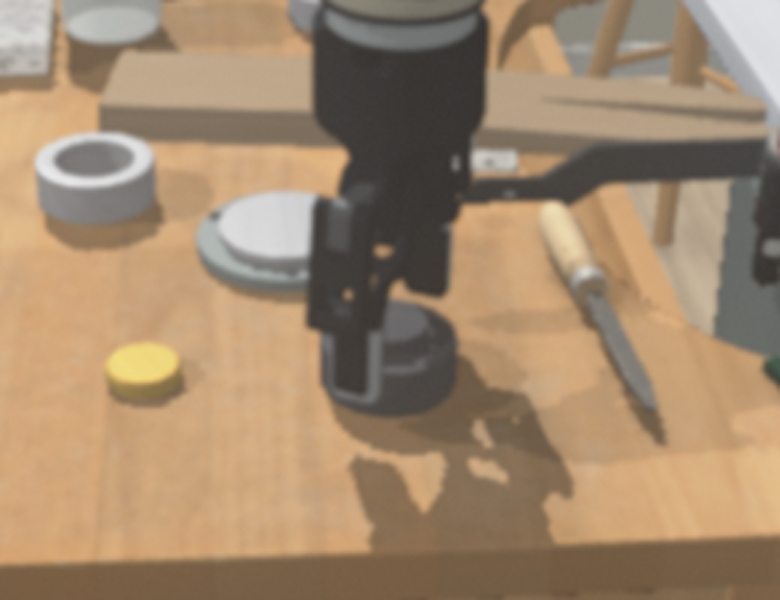

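The near fingertip is at about (328,357) in the full picture, so fully open it stands only about 6 mm ahead of the TCP. The 19 mm is the shut value. I'll lower to z≈0.018 and grip.

Request:
{"method": "jog_arm", "body": {
  "deltas": "0 0 -0.2 0 0 0;0 0 -0.2 0 0 0;0 0 0 0 0 0"
}}

```text
time: 3.62
eef_pos: [0.4207, 0.3681, 0.0181]
tcp_rot: [0.227, 0.974, -0.0, -0.0]
contact_force: [-0.0, -0.0, -0.2]
opening: 1.001
finger_force: 0.0
```

Request:
{"method": "jog_arm", "body": {
  "deltas": "0 0 0 0 0 0;0 0 0 0 0 0;0 0 0 0 0 0;0 0 0 0 0 0;0 0 0 0 0 0;0 0 0 0 0 0",
  "gripper": 0,
  "squeeze": 60
}}

```text
time: 4.38
eef_pos: [0.4215, 0.3687, 0.0193]
tcp_rot: [0.227, 0.974, 0.001, 0.0]
contact_force: [-1.2, 0.2, 5.1]
opening: 0.727
finger_force: 66.2
```

Request:
{"method": "jog_arm", "body": {
  "deltas": "0 0 0.5 0 0 0;0 0 0.9 0 0 0;0 0 0.9 0 0 0;0.3 -0.85 0.7 0 0 0;0.3 -0.9 0 0 0 0;0.3 -0.9 0 0 0 0;0.3 -0.9 0 0 0 0;0.3 -0.9 -0.3 0 0 0;0.3 -0.9 -0.3 0 0 0;0.35 -0.8 -0.2 0 0 0;0 0 0 0 0 0;0 0 0 0 0 0"
}}

```text
time: 5.88
eef_pos: [0.4641, 0.2452, 0.0623]
tcp_rot: [0.228, 0.974, 0.0, -0.0]
contact_force: [0.5, 0.5, -4.9]
opening: 0.725
finger_force: 67.2
```

Run:
```python
from h import *
s=get_state();p=s['eef_pos'];print(p,s['opening'],s['finger_force'],s['contact_force'])
z=p[2]-.0193
for n in('wrist','top','side'):
    c=grab(n,n+'2.png')
    m=[(h+z,r) for h,r in M['die']]
    print(n,*fit(c,m,p[:2],.008),'boss',*fit(c,m[:1],p[:2],.008),'bed',*fit(c,M['bed'],(.465,.246),.006))
    if n=='wrist': b=c['img']
cv2.imwrite('pics/w2c.png',cv2.resize(b[100:400,150:500],None,fx=2,fy=2))
```

```text
[0.46405562 0.24524854 0.06233942] 0.7254307558207311 67.22276383079588 [ 0.48762783  0.52499709 -4.92354959]
wrist [0.4638 0.2459] 34.9 1.42 boss [0.4721 0.2375] 14.1 2.41 bed [0.4656 0.2467] 27.7 1.45
top [0.4679 0.24  ] 6.4 1.2 boss [0.4711 0.2394] 3.7 1.54 bed [0.4652 0.2424] 9.2 1.21
side [0.4571 0.2378] 15.3 1.42 boss [0.4568 0.2374] 9.5 2.12 bed [0.4626 0.2503] 20.9 1.28
```

View pics/w2c.png

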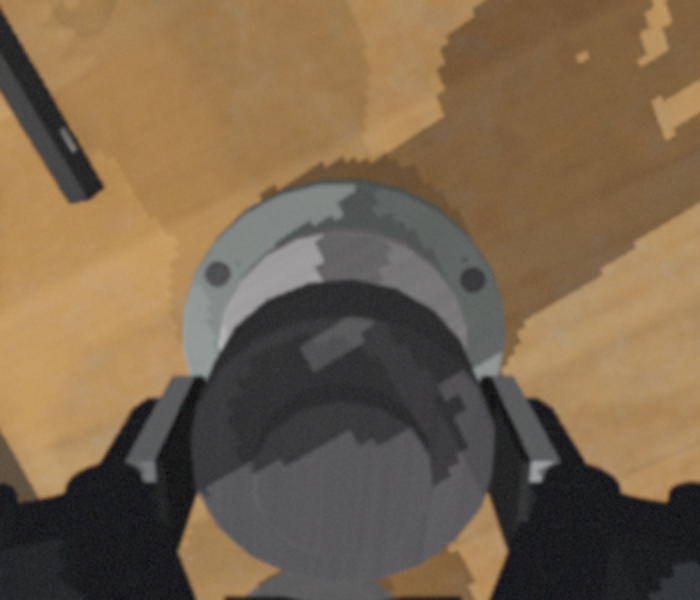

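The die is held level and symmetric above the bed. The wrist fit of the die agrees with the TCP to under 1 mm, and the bed centre lies about +1 mm in x and y. I'll lower it.

Request:
{"method": "jog_arm", "body": {
  "deltas": "0.05 0.05 -0.6 0 0 0;0 0 -0.5 0 0 0;0 0 -0.2 0 0 0;0 0 -0.1 0 0 0;0 0 0 0 0 0"
}}

```text
time: 6.65
eef_pos: [0.4649, 0.2462, 0.0342]
tcp_rot: [0.227, 0.974, -0.0, -0.0]
contact_force: [0.4, -0.2, -4.9]
opening: 0.726
finger_force: 67.2
```

Request:
{"method": "jog_arm", "body": {
  "deltas": "0 0 -0.05 0 0 0;0 0 -0.05 0 0 0;0 0 0 0 0 0"
}}

```text
time: 7.02
eef_pos: [0.4653, 0.2463, 0.0334]
tcp_rot: [0.227, 0.974, 0.0, 0.0]
contact_force: [-3.8, -1.8, 3.1]
opening: 0.727
finger_force: 68.0
```

Contact. Releasing, then lifting.

Request:
{"method": "jog_arm", "body": {
  "deltas": "0 0 0 0 0 0;0 0 0 0 0 0;0 0 0 0 0 0;0 0 0 0 0 0;0 0 0.5 0 0 0;0 0 1 0 0 0;0 0 1 0 0 0;0 0 1 0 0 0;0 0 1 0 0 0;0 0 1 0 0 0;0 0 1 0 0 0;0 0 0 0 0 0",
  "gripper": 1
}}

```text
time: 8.52
eef_pos: [0.4662, 0.2466, 0.1648]
tcp_rot: [0.227, 0.974, 0.001, 0.002]
contact_force: [0.0, 0.4, -0.0]
opening: 0.998
finger_force: 0.0
```

Run:
```python
from h import *
s=get_state();p=s['eef_pos'];print(p,s['opening'],s['contact_force'])
for n in('wrist','top','side'):
    c=grab(n,n+'3.png')
    m=[(h+.014,r) for h,r in M['die']]
    print(n,*fit(c,m,(.465,.246),.008),'foot',*fit(c,M['bed'][1:],(.465,.246),.006),'seat',*fit(c,[(.014,.035)],(.465,.246),.006))
    if n=='wrist': b=c['img']; print('blank',*fit(c,M['blank'],(.536,.361),.006));print(proj(c,[[.465,.246,.03],[.536,.361,0]]))
cv2.imwrite('pics/w3c.png',cv2.resize(b[120:420,150:500],None,fx=2,fy=2))
```

```text
[0.46623724 0.2466133  0.16483161] 0.9975377974079861 [ 0.01494781  0.43887455 -0.03852302]
wrist [0.4643 0.2485] 41.9 2.56 foot [0.4627 0.2514] 15.1 2.04 seat [0.4708 0.2458] 35.3 3.32
blank [0.535  0.3611] 21.2 2.21
[[317.00157313 230.35517068]
 [465.75278924 234.40764431]]
top [0.4708 0.2439] 7.0 1.26 foot [0.4708 0.24  ] 5.6 1.77 seat [0.4662 0.2402] 4.4 1.3
side [0.4668 0.2454] 30.2 1.74 foot [0.4641 0.2446] 7.5 1.27 seat [0.4654 0.2401] 13.3 1.54
```

View pics/w3c.png

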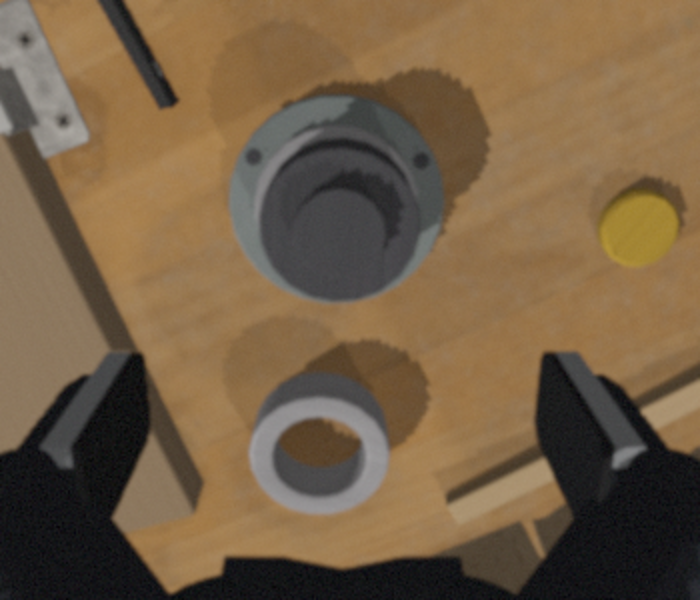

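The wrist view shows the die's flange seated concentric on the bed at crop (340,215), with an even rim of foot round it. The fits put die and bed centres within about 2 mm of each other. The blank is at crop (640,229) and undisturbed. I'll fetch it now.

Request:
{"method": "jog_arm", "body": {
  "deltas": "0.58 0.95 0 0 0 0;0.58 0.95 0 0 0 0;0.58 0.95 -0.3 0 0 0;0.58 0.95 -0.3 0 0 0;0.58 0.95 -0.3 0 0 0;0.58 0.97 -0.3 0 0 0;0 0 -1 0 0 0;0 0 -1 0 0 0;0 0 -1 0 0 0;0 0 -1 0 0 0;0 0 0 0 0 0",
  "gripper": 0.6
}}

```text
time: 10.05
eef_pos: [0.5328, 0.3595, 0.0554]
tcp_rot: [0.228, 0.974, -0.002, -0.002]
contact_force: [0.1, 0.1, 0.5]
opening: 0.598
finger_force: 0.0
```

Run:
```python
from h import *
s=get_state();p=s['eef_pos'];print(p,s['opening'])
c=grab('wrist','w4.png');print('blank',*fit(c,M['blank'],(.5355,.361),.006,.00025), proj(c,[[.5355,.361,.008]]))
c=grab('side');print('side',*fit(c,M['blank'],(.5355,.361),.006,.00025))
```

```text
[0.53277055 0.35953245 0.05542459] 0.598193007083493
blank [0.5372 0.3621] 22.1 2.31 [[322.9970414  280.25764034]]
side [0.5365 0.3596] 22.2 1.58
```

View pics/w4.png

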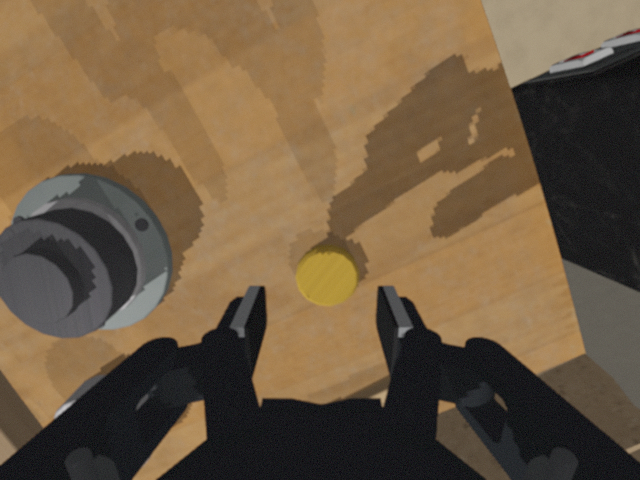

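The wrist view shows the blank at (327,277), between the fingers and a little ahead. I shift +3.5/+1.5 mm and go down.

Request:
{"method": "jog_arm", "body": {
  "deltas": "0.17 0.07 -0.7 0 0 0;0 0 -0.7 0 0 0;0 0 -0.25 0 0 0;0 0 -0.1 0 0 0;0 0 0 0 0 0"
}}

```text
time: 10.78
eef_pos: [0.538, 0.3621, 0.0233]
tcp_rot: [0.227, 0.974, 0.0, 0.0]
contact_force: [-0.1, -0.9, 0.6]
opening: 0.599
finger_force: 0.0
```

Request:
{"method": "jog_arm", "body": {
  "deltas": "0 0 0 0 0 0;0 0 0 0 0 0;0 0 0 0 0 0;0 0 0 0 0 0",
  "gripper": 0,
  "squeeze": 40
}}

```text
time: 11.28
eef_pos: [0.5384, 0.3623, 0.0243]
tcp_rot: [0.227, 0.974, 0.0, 0.0]
contact_force: [-1.0, -0.0, 6.1]
opening: 0.367
finger_force: 40.1
```

Run:
```python
from h import *
s=get_state();p=s['eef_pos'];print(p,s['opening'])
c=grab('wrist');u,v=proj(c,[p[0],p[1],0])[0].astype(int)
cv2.imwrite('pics/w5.png',cv2.resize(c['img'][v-80:v+80,u-110:u+110],None,fx=3,fy=3))
```

```text
[0.53838521 0.36228264 0.02429277] 0.36724361952641216
```

View pics/w5.png

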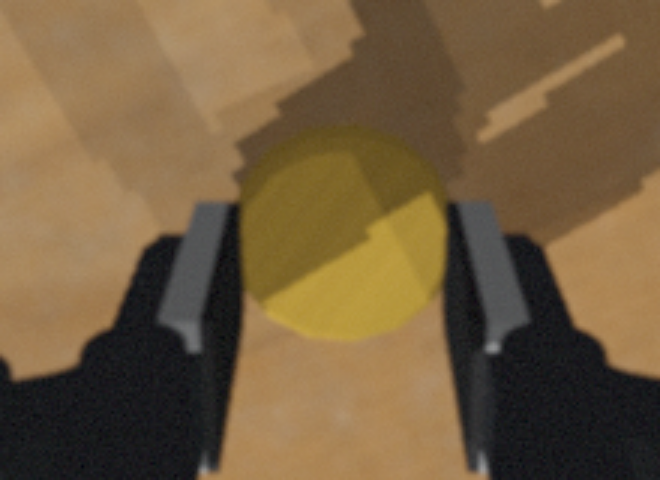

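The blank is centred between the pads (crop (342,232)), but the tool stopped at z=24 mm, so the pads hold only its upper, bevelled edge. I reopen, go 4 mm lower and regrip.

Request:
{"method": "jog_arm", "body": {
  "deltas": "0 0 0 0 0 0;0 0 0 0 0 0;0 0 -0.1 0 0 0;0 0 -0.12 0 0 0;0 0 0 0 0 0",
  "gripper": 0.5
}}

```text
time: 11.95
eef_pos: [0.5376, 0.3618, 0.0184]
tcp_rot: [0.227, 0.974, -0.0, -0.0]
contact_force: [-0.6, 0.7, -0.4]
opening: 0.499
finger_force: 0.0
```

Request:
{"method": "jog_arm", "body": {
  "deltas": "0 0 0 0 0 0;0 0 0 0 0 0;0 0 0 0 0 0;0 0 0 0 0 0",
  "gripper": 0,
  "squeeze": 50
}}

```text
time: 12.45
eef_pos: [0.5381, 0.3621, 0.0191]
tcp_rot: [0.227, 0.974, 0.0, 0.0]
contact_force: [1.6, 0.5, 1.2]
opening: 0.374
finger_force: 49.8
```

Request:
{"method": "jog_arm", "body": {
  "deltas": "0 0 0.5 0 0 0;0 0 1 0 0 0;0 0 1 0 0 0;-0.6 -0.97 1 0 0 0;-0.6 -0.97 1 0 0 0;-0.6 -0.97 0 0 0 0;-0.6 -0.97 0 0 0 0;-0.6 -0.97 0 0 0 0;-0.6 -0.96 0 0 0 0;0 0 -0.5 0 0 0;0 0 0 0 0 0;0 0 0 0 0 0"
}}

```text
time: 13.95
eef_pos: [0.4664, 0.2464, 0.0992]
tcp_rot: [0.227, 0.974, 0.0, 0.0]
contact_force: [0.4, -0.3, -1.3]
opening: 0.383
finger_force: 49.8
```

Run:
```python
from h import *
s=get_state();p=s['eef_pos'];print(p,s['opening'],s['finger_force'])
z=p[2]-.0191
c=grab('wrist','w6.png')
print('blank',z,*fit(c,[(z+.008,.018)],p[:2],.006,.00025),'flange',*fit(c,[(.038,.032)],(.4655,.2463),.006,.00025),'boss',*fit(c,[(.046,.018)],(.4655,.2463),.006,.00025))
u,v=proj(c,[p[0],p[1],.05])[0].astype(int)
cv2.imwrite('pics/w6c.png',cv2.resize(c['img'][v-110:v+90,u-120:u+120],None,fx=3,fy=3))
```

```text
[0.46642828 0.2463924  0.09922017] 0.38321108197555664 49.804995437152684
blank 0.08012016719737372 [0.4628 0.2481] 31.1 1.64 flange [0.4636 0.2496] 31.0 2.03 boss [0.4666 0.2467] 17.3 1.94
```

View pics/w6c.png

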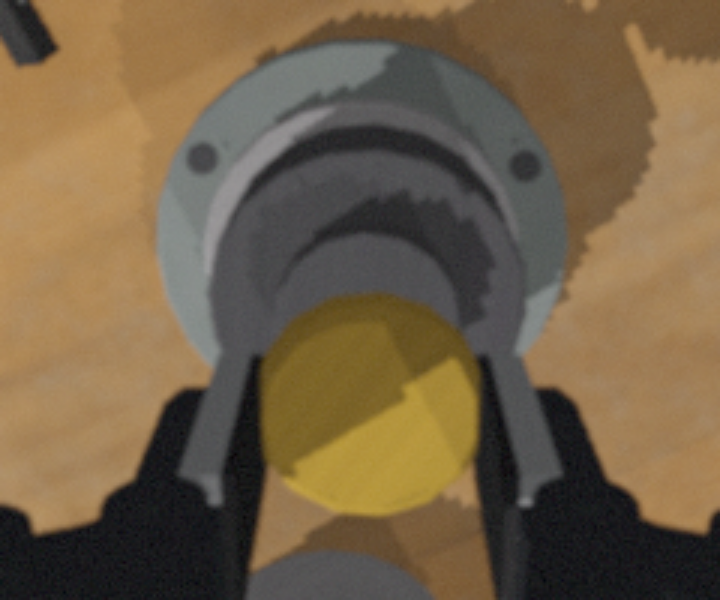

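The held blank (crop (370,403)) is aligned left-right with the boss (373,~310) to about 0.5 mm, and the fits agree fore-aft. I'll lower it.

Request:
{"method": "jog_arm", "body": {
  "deltas": "0 0 -0.7 0 0 0;0 0 -0.6 0 0 0;0 0 -0.2 0 0 0;0 0 -0.1 0 0 0;0 0 0 0 0 0"
}}

```text
time: 14.62
eef_pos: [0.466, 0.2458, 0.0669]
tcp_rot: [0.227, 0.974, 0.0, 0.0]
contact_force: [-0.2, -0.7, -0.6]
opening: 0.383
finger_force: 49.8
```

Request:
{"method": "jog_arm", "body": {
  "deltas": "0 0 -0.05 0 0 0;0 0 -0.05 0 0 0;0 0 0 0 0 0"
}}

```text
time: 15.0
eef_pos: [0.466, 0.2458, 0.065]
tcp_rot: [0.227, 0.974, 0.0, 0.0]
contact_force: [-0.1, 0.1, -0.4]
opening: 0.383
finger_force: 49.8
```

Request:
{"method": "jog_arm", "body": {
  "deltas": "0 0 -0.04 0 0 0;0 0 0 0 0 0"
}}

```text
time: 15.25
eef_pos: [0.4661, 0.2459, 0.065]
tcp_rot: [0.227, 0.974, -0.0, -0.0]
contact_force: [-2.1, -0.6, 5.0]
opening: 0.384
finger_force: 50.4
```

Contact. Releasing.

Request:
{"method": "jog_arm", "body": {
  "deltas": "0 0 0 0 0 0;0 0 0 0 0 0;0 0 0 0 0 0;0 0 0.5 0 0 0;0 0 1 0 0 0;0 0 1 0 0 0;0 0 1 0 0 0;0 0 1 0 0 0;0 0 1 0 0 0;0 0 0 0 0 0",
  "gripper": 0.6
}}

```text
time: 16.5
eef_pos: [0.4672, 0.2462, 0.1767]
tcp_rot: [0.227, 0.974, 0.001, 0.002]
contact_force: [0.4, -0.1, -1.2]
opening: 0.598
finger_force: 0.0
```

Run:
```python
from h import *
s=get_state();p=s['eef_pos'];print(p,s['opening'],s['contact_force'])
c=grab('wrist','w7.png')
print('blank',*fit(c,[(.054,.018)],(.4655,.2463),.006,.00025),'flange',*fit(c,[(.038,.032)],(.4655,.2463),.006,.00025),'ring',*fit(c,M['wide'],(.567,.186),.006))
u,v=proj(c,[.4655,.2463,.05])[0].astype(int)
im=c['img'][max(v-90,0):v+90,u-90:u+90]
d=grab('side');u,v=proj(d,[.4655,.2463,.03])[0].astype(int)
print('side blank',*fit(d,[(.054,.018)],(.4655,.2463),.006,.00025),'flange',*fit(d,[(.038,.032)],(.4655,.2463),.006,.00025))
i2=cv2.resize(d['img'][v-45:v+45,u-45:u+45],(400,400))
cv2.imwrite('pics/c7.png',np.hstack([cv2.resize(im,(400,int(400*im.shape[0]/im.shape[1])))[:400],i2]) if im.shape[0]==180 else i2)
```

```text
[0.46724272 0.24624159 0.1766577 ] 0.5980423364809151 [ 0.35940127 -0.13005355 -1.1703443 ]
blank [0.4637 0.2482] 50.8 3.0 flange [0.4645 0.2486] 38.9 3.01 ring [0.5658 0.1872] 77.2 2.94
side blank [0.4666 0.245 ] 16.8 1.34 flange [0.4669 0.2481] 15.8 1.72
```

View pics/c7.png

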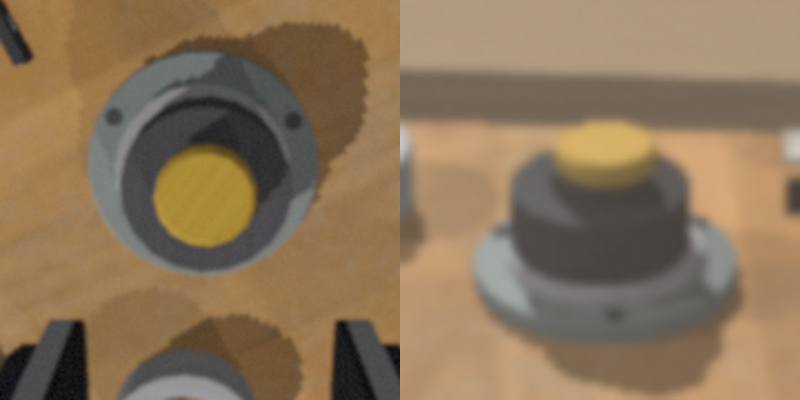

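Both views show the blank flat and concentric on the boss, with blank and flange fits within 1 mm. Next is the ring. I check clearance to the bench board and bricks to choose the closing direction.

Run:
```python
from h import *
import pickle
o=pickle.load(open('c0.pkl','rb'))
for z in(0,.03): print('board',z,ray(o['top'],[(310,182),(303,260)],z).round(3)[:,:2].tolist(),'brick',ray(o['top'],[(230,147),(300,143)],z).round(3)[:,:2].tolist(),'stick',ray(o['top'],[(199,165),(263,157)],z).round(3)[:,:2].tolist())
for a in (63.7,50,38.7): 
  d=.057*np.array([np.cos(np.radians(a)),np.sin(np.radians(a))]); print(a,np.array([.567,.186])-d,np.array([.567,.186])+d)
```

```text
board 0 [[0.573, 0.117], [0.39, 0.136]] brick [[0.666, 0.306], [0.67, 0.139]] stick [[0.624, 0.38], [0.638, 0.227]]
board 0.03 [[0.564, 0.116], [0.385, 0.135]] brick [[0.655, 0.301], [0.659, 0.137]] stick [[0.614, 0.373], [0.628, 0.224]]
63.7 [0.54174494 0.13490027] [0.59225506 0.23709973]
50 [0.53036111 0.14233547] [0.60363889 0.22966453]
38.7 [0.52251547 0.15036117] [0.61148453 0.22163883]
```

Turning the closing line 14° clockwise gives about 20 mm to the board and keeps clear of the bricks (x > 0.655).

Request:
{"method": "jog_arm", "body": {
  "deltas": "0.83 -0.5 0 0 0 -0.4;0.83 -0.5 0 0 0 -0.4;0.83 -0.5 0 0 0 -0.4;0.83 -0.5 0 0 0 -0.4;0.83 -0.5 -0.4 0 0 -0.4;0.83 -0.5 -0.8 0 0 -0.4;0 0 -1 0 0 0;0 0 -1 0 0 0;0 0 -0.6 0 0 0;0 0 0 0 0 0;0 0 0 0 0 0",
  "gripper": 1
}}

```text
time: 17.98
eef_pos: [0.5658, 0.1861, 0.0988]
tcp_rot: [0.342, 0.94, 0.0, 0.001]
contact_force: [0.5, -0.2, -0.4]
opening: 0.999
finger_force: 0.0
```

Run:
```python
from h import *
from scipy.spatial.transform import Rotation as Ro
s=get_state();p=s['eef_pos'];R=Ro.from_quat(s['tcp_rot']).as_matrix();print(p,R[:,:2].round(3).tolist())
for n in('wrist','side'):
  c=grab(n); print(n,*fit(c,M['wide'],(.567,.186),.006,.00025))
```

```text
[0.56584029 0.18614336 0.09882082] [[-0.766, 0.643], [0.643, 0.766], [-0.001, 0.001]]
wrist [0.5669 0.1871] 86.6 3.34
side [0.5679 0.1844] 55.0 1.7
```

Request:
{"method": "jog_arm", "body": {
  "deltas": "0.07 0 -1 0 0 0;0 0 -1 0 0 0;0 0 -1 0 0 0;0 0 -0.6 0 0 0;0 0 -0.3 0 0 0;0 0 0 0 0 0"
}}

```text
time: 18.82
eef_pos: [0.5668, 0.1858, 0.0197]
tcp_rot: [0.342, 0.94, -0.0, -0.0]
contact_force: [0.7, -0.2, 1.1]
opening: 0.998
finger_force: 0.0
```

Request:
{"method": "jog_arm", "body": {
  "deltas": "0 0 0 0 0 0;0 0 0 0 0 0;0 0 0 0 0 0;0 0 0 0 0 0;0 0 0 0 0 0",
  "gripper": 0,
  "squeeze": 60
}}

```text
time: 19.45
eef_pos: [0.5681, 0.186, 0.0219]
tcp_rot: [0.342, 0.94, 0.001, 0.001]
contact_force: [-1.0, -0.6, 4.9]
opening: 0.758
finger_force: 66.7
```

Request:
{"method": "jog_arm", "body": {
  "deltas": "0 0 0.5 0 0 0;0 0 1 0 0 0;0 0 1 0 0 0;0 0 1 0 0 0;-0.85 0.5 1 0 0 0;-0.85 0.5 0 0 0 0;-0.85 0.5 0 0 0 0;-0.85 0.5 0 0 0 0;-0.85 0.5 0 0 0 0;-0.85 0.5 -0.5 0 0 0;0 0 -0.5 0 0 0;0 0 0 0 0 0;0 0 0 0 0 0"
}}

```text
time: 21.08
eef_pos: [0.4656, 0.2456, 0.0901]
tcp_rot: [0.343, 0.939, 0.0, 0.0]
contact_force: [0.6, -0.7, -3.4]
opening: 0.755
finger_force: 67.2
```

Run:
```python
from h import *
s=get_state();p=s['eef_pos'];print(p,s['opening'],s['finger_force'])
z=p[2]-.0215
c=grab('wrist','w8.png')
print('ring',z,*fit(c,[(z+.024,.033),(z+.024,.022)],p[:2],.008,.00025),'blank',*fit(c,[(.054,.018)],(.465,.247),.006,.00025))
u,v=proj(c,[p[0],p[1],.06])[0].astype(int)
cv2.imwrite('pics/w8c.png',cv2.resize(c['img'][v-110:v+90,u-120:u+120],None,fx=3,fy=3))
```

```text
[0.46559887 0.24557099 0.09013558] 0.7549176790076361 67.17002984136343
ring 0.06863557730501346 [0.4647 0.2481] 74.3 2.31 blank [0.4704 0.2468] 22.4 1.94
```

View pics/w8c.png

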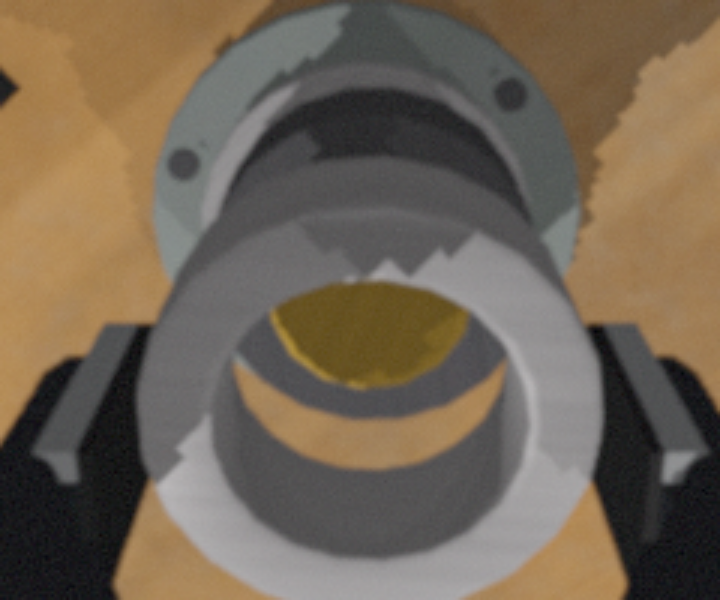

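The held ring (bore centre near (371,420)) is exactly aligned left-right with the blank (371,~335). The fore-aft fit is within about 1 mm, and there is 4 mm of play. I'll lower it.

Request:
{"method": "jog_arm", "body": {
  "deltas": "0 0 -0.4 0 0 0;0 0 -0.4 0 0 0;0 0 -0.3 0 0 0;0 0 -0.2 0 0 0;0 0 -0.1 0 0 0;0 0 0 0 0 0"
}}

```text
time: 21.88
eef_pos: [0.4649, 0.2458, 0.0621]
tcp_rot: [0.342, 0.94, -0.0, -0.0]
contact_force: [-0.3, 0.1, -2.2]
opening: 0.756
finger_force: 67.2
```

Request:
{"method": "jog_arm", "body": {
  "deltas": "0 0 -0.05 0 0 0;0 0 -0.05 0 0 0;0 0 0 0 0 0"
}}

```text
time: 22.25
eef_pos: [0.4649, 0.2458, 0.0601]
tcp_rot: [0.342, 0.94, -0.0, -0.0]
contact_force: [-0.1, 0.2, -3.9]
opening: 0.755
finger_force: 67.2
```

Request:
{"method": "jog_arm", "body": {
  "deltas": "0 0 -0.05 0 0 0;0 0 -0.03 0 0 0;0 0 0 0 0 0"
}}

```text
time: 22.62
eef_pos: [0.465, 0.2459, 0.0599]
tcp_rot: [0.342, 0.94, -0.0, -0.0]
contact_force: [-4.9, -1.5, 5.6]
opening: 0.75
finger_force: 68.2
```

Contact at the expected height, so the ring is on the flange. Releasing.

Request:
{"method": "jog_arm", "body": {
  "deltas": "0 0 0 0 0 0;0 0 0 0 0 0;0 0 0 0 0 0;0 0 0 0 0 0;0 0 0.5 0 0 0;0 0 1 0 0 0;0 0 1 0 0 0;0 0 1 0 0 0;0 0 1 0 0 0;0 0 1 0 0 0;0 0 0 0 0 0;0 0 0 0 0 0",
  "gripper": 1
}}

```text
time: 24.12
eef_pos: [0.4645, 0.2457, 0.168]
tcp_rot: [0.342, 0.94, -0.0, -0.0]
contact_force: [0.4, 1.2, -0.5]
opening: 1.001
finger_force: 0.0
```

Run:
```python
from h import *
s=get_state();p=s['eef_pos'];print(p,s['opening'],s['qpos'].round(2))
c=grab('wrist','w9.png')
print('blank',*fit(c,[(.054,.018)],(.465,.247),.006,.00025),'ring',*fit(c,[(.062,.033),(.062,.022)],(.465,.247),.006,.00025))
u,v=proj(c,[.465,.246,.05])[0].astype(int)
im=c['img'][max(v-80,0):max(v-80,0)+160,u-80:u+80]
d=grab('side');u,v=proj(d,[.4655,.2463,.04])[0].astype(int)
print('side','ring',*fit(d,[(.062,.033),(.062,.022)],(.465,.246),.006,.00025))
cv2.imwrite('pics/c9.png',np.hstack([cv2.resize(im,(400,400)),cv2.resize(d['img'][v-50:v+50,u-50:u+50],(400,400))]))
t=grab('top');print('punch',*fit(t,M['punch'],(.396,-.175),.01,.00025))
```

```text
[0.46452514 0.24568133 0.16804004] 1.0010933609525055 [ 0.29  0.04  2.01  0.    1.09 -0.58]
blank [0.4635 0.2507] 47.9 1.79 ring [0.465  0.2477] 88.1 2.61
side ring [0.4659 0.245 ] 48.7 1.71
punch [ 0.3952 -0.1761] 19.7 2.72
```

View pics/c9.png

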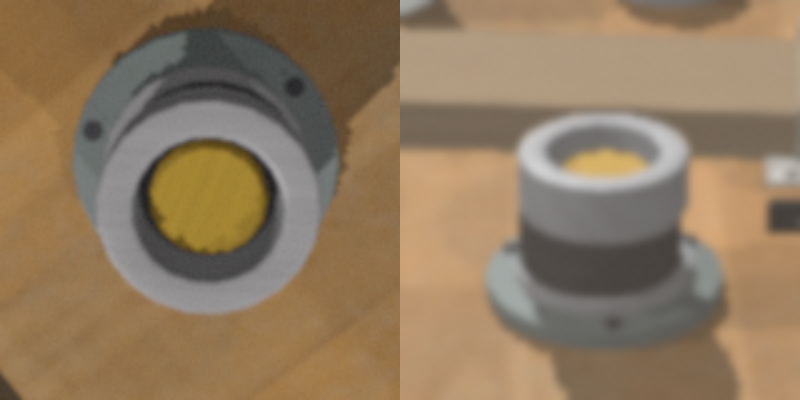

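Both views show the ring flat on the flange with the blank well inside the bore. Now the punch: I pass high over the bench board, bowing slightly outward for reach.

Request:
{"method": "jog_arm", "body": {
  "deltas": "0.05 -1 0.5 0 0 0;0.05 -1 0.5 0 0 0;0.05 -1 0 0 0 0;0.05 -1 0 0 0 0;0 -1 0 0 0 0;0 -1 0 0 0 0;0 -1 0 0 0 0;0 -1 0 0 0 0;0 -1 0 0 0 0;0 -1 0 0 0 0;0 -1 0 0 0 0;0 -1 0 0 0 0;0 -1 0 0 0 0;0 -1 0 0 0 0;0 -1 0 0 0 0;0 -1 0 0 0 0;0 0 0 0 0 0",
  "gripper": 0.75
}}

```text
time: 26.4
eef_pos: [0.4686, -0.0749, 0.1879]
tcp_rot: [0.343, 0.939, 0.0, -0.001]
contact_force: [-0.1, 0.6, 0.2]
opening: 0.749
finger_force: 0.0
```

Run:
```python
from h import *
s=get_state();p=s['eef_pos'];print(p,s['qpos'].round(2),s['time'])
c=grab('wrist');print(proj(c,[.396,-.175,.06]),*fit(c,M['punch'],(.396,-.175),.012))
```

```text
[ 0.46862725 -0.07488584  0.18786683] [-0.37 -0.1   2.11  0.    1.13 -1.24] 26.4
[[164.80433616 245.89032021]] [ 0.3968 -0.1733] 40.6 5.31
```

Request:
{"method": "jog_arm", "body": {
  "deltas": "-0.73 -1 0 0 0 0;-0.73 -1 0 0 0 0;-0.73 -1 0 0 0 0;-0.73 -1 -0.3 0 0 0;-0.73 -1 -0.7 0 0 0;0 0 -1 0 0 0;0 0 -1 0 0 0;0 0 0 0 0 0;0 0 0 0 0 0"
}}

```text
time: 27.58
eef_pos: [0.3963, -0.1739, 0.1291]
tcp_rot: [0.342, 0.94, -0.0, 0.0]
contact_force: [1.1, -0.7, 0.8]
opening: 0.753
finger_force: 0.0
```

Run:
```python
from h import *
s=get_state();p=s['eef_pos'];print(p,s['tcp_rot'],s['qpos'].round(2),s['time'])
c=grab('wrist');print(proj(c,[.396,-.175,.06]),*fit(c,M['punch'],(.396,-.175),.008,.00025))
```

```text
[ 0.39633584 -0.17392921  0.12909059] [ 3.41980115e-01  9.39707134e-01 -4.18536110e-05  3.20159086e-04] [-0.65 -0.12  2.25  0.    1.01 -1.52] 27.575
[[316.92883708 263.60546881]] [ 0.3947 -0.1755] 47.5 3.67
```

Request:
{"method": "jog_arm", "body": {
  "deltas": "-0.04 -0.1 -0.5 0 0 0;0 0 -1 0 0 0;0 0 -1 0 0 0;0 0 -1 0 0 0;0 0 -0.6 0 0 0;0 0 -0.25 0 0 0;0 0 0 0 0 0"
}}

```text
time: 28.5
eef_pos: [0.3952, -0.1763, 0.0416]
tcp_rot: [0.342, 0.94, -0.0, 0.0]
contact_force: [-0.0, -0.4, -0.5]
opening: 0.747
finger_force: 0.0
```

Request:
{"method": "jog_arm", "body": {
  "deltas": "0 0 0 0 0 0;0 0 0 0 0 0;0 0 0 0 0 0;0 0 0 0 0 0;0 0 0 0 0 0",
  "gripper": 0,
  "squeeze": 60
}}

```text
time: 29.12
eef_pos: [0.3958, -0.1768, 0.0425]
tcp_rot: [0.342, 0.94, -0.0, 0.001]
contact_force: [-2.1, -1.2, 6.0]
opening: 0.405
finger_force: 60.5
```

Request:
{"method": "jog_arm", "body": {
  "deltas": "0 0 0.5 0 0 0;0 0 1 0 0 0;0 0 1 0 0 0;0 0 1 0 0 0;0 0 1 0 0 0;0 0 1 0 0 0;0 0 1 0 0 0;0.35 0.5 0.5 0 0 0;0.7 0.9 0 0 0 0;0.7 0.9 0 0 0 0;0.7 0.9 0 0 0 0;0.7 0.9 0 0 0 0;0.35 0.9 0 0 0 0;0 0.9 0 0 0 0;0 0.9 0 0 0 0;0 0.9 0 0 0 0"
}}

```text
time: 31.12
eef_pos: [0.4645, -0.0209, 0.1811]
tcp_rot: [0.342, 0.94, 0.0, -0.0]
contact_force: [0.7, 1.1, -3.5]
opening: 0.401
finger_force: 60.4
```

Request:
{"method": "jog_arm", "body": {
  "deltas": "0 0.9 0 0 0 0;0 0.9 0 0 0 0;0 0.9 0 0 0 0;0 0.9 0 0 0 0;0 0.9 0 0 0 0;0 0.9 0 0 0 0;0 0.9 0 0 0 0;0 0.9 0 0 0 0;0 0.9 0 0 0 0;0 0.9 0 0 0 0;0 0.9 0 0 0 0;0 0.9 0 0 0 0;0 0.7 0 0 0 0;0 0.5 0 0 0 0;0 0 0 0 0 0;0 0 0 0 0 0"
}}

```text
time: 33.12
eef_pos: [0.4651, 0.2175, 0.1814]
tcp_rot: [0.342, 0.94, -0.0, -0.0]
contact_force: [0.6, -0.1, -3.7]
opening: 0.404
finger_force: 60.4
```

Request:
{"method": "jog_arm", "body": {
  "deltas": "0 0.7 0 0 0 0;0.03 0.7 0 0 0 0;0 0 -1 0 0 0;0 0 -1 0 0 0;0 0 -0.9 0 0 0;0 0 -0.3 0 0 0;0 0 0 0 0 0;0 0 0 0 0 0"
}}

```text
time: 34.12
eef_pos: [0.4664, 0.246, 0.1185]
tcp_rot: [0.342, 0.94, 0.001, 0.001]
contact_force: [-1.5, 0.3, -2.6]
opening: 0.402
finger_force: 60.4
```

Run:
```python
from h import *
s=get_state();p=s['eef_pos'];print(p,s['opening'],s['time'],s['contact_force'])
z=p[2]-.0425
c=grab('wrist','w10.png')
print('punch',z,*fit(c,[(z+.06,.018)],p[:2],.008,.00025),'ring',*fit(c,[(.062,.033)],(.465,.247),.006,.00025))
d=grab('side');print('side ring',*fit(d,[(.062,.033)],(.465,.246),.006,.00025))
u,v=proj(c,[p[0],p[1],.09])[0].astype(int);im=c['img'][v-100:v+100,u-100:u+100]
u,v=proj(d,[.4655,.2463,.08])[0].astype(int)
cv2.imwrite('pics/c10.png',np.hstack([cv2.resize(im,(400,400)),cv2.resize(d['img'][v-60:v+60,u-60:u+60],(400,400))]))
```

```text
[0.46642041 0.24602789 0.11845676] 0.40198228857857304 34.125 [-1.46178002  0.25836554 -2.5615062 ]
punch 0.0759567644708957 [0.4659 0.25  ] 34.7 2.0 ring [0.4661 0.2475] 21.0 1.67
side ring [0.4656 0.2445] 18.9 1.67
```

View pics/c10.png

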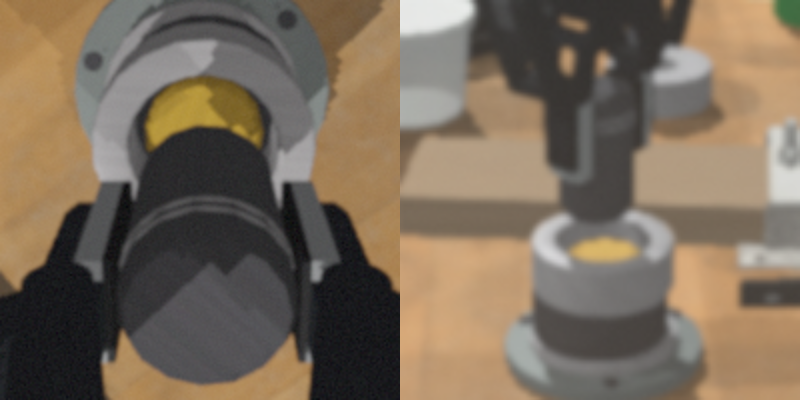

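Left: punch nose (205,~135) is centred on the bore (204) left-right. Right: punch upright above the ring, at 597 against the ring's 603, which may mean 1–2 mm too far in +x. I check that numerically in the side picture.

Run:
```python
from h import *
d=grab('side');g=cv2.GaussianBlur(cv2.cvtColor(d['img'],cv2.COLOR_BGR2GRAY),(0,0),.7).astype(float)
p=get_state()['eef_pos'];print(p)
def edges(z,r,y=.246,x0=.4655):
    uL,v=proj(d,[x0+r,y,z])[0];uR,_=proj(d,[x0-r,y,z])[0];v=int(round(v));out=[]
    for u in(uL,uR):
        a=int(u)-6;gr=np.abs(np.gradient(g[v,a:a+13]));gr[gr<gr.max()*.5]=0;out.append((np.arange(a,a+13)*gr).sum()/gr.sum())
    return np.mean(out)-(uL+uR)/2,(out[1]-out[0])/(uR-uL), (uR-uL)/(2*r)/1000
for z,r in [(.083,.018),(.085,.018),(.087,.018),(.050,.033),(.053,.033),(.056,.033),(.030,.032),(.033,.032)]: print(z,np.round(edges(z,r),2))
```

```text
[0.46625495 0.24594581 0.11839184]
0.083 [-2.    0.95  0.66]
0.085 [-1.84  0.96  0.66]
0.087 [-1.99  0.95  0.66]
0.05 [0.97 0.96 0.65]
0.053 [1.2  0.88 0.65]
0.056 [0.39 0.92 0.65]
0.03 [-0.86  0.99  0.64]
0.033 [-0.88  0.99  0.64]
```

Side measurements and TCP bookkeeping together suggest about 1.5 mm toward -x. I apply (-1.2, +0.8) mm, which keeps the left-right alignment, and lower while watching the force.

Request:
{"method": "jog_arm", "body": {
  "deltas": "-0.06 0.04 0 0 0 0;0 0 -0.3 0 0 0;0 0 -0.3 0 0 0;0 0 -0.2 0 0 0;0 0 0 0 0 0"
}}

```text
time: 34.9
eef_pos: [0.4641, 0.2465, 0.1008]
tcp_rot: [0.342, 0.94, -0.0, -0.001]
contact_force: [-0.8, -0.5, -1.8]
opening: 0.403
finger_force: 60.4
```

Request:
{"method": "jog_arm", "body": {
  "deltas": "0 0 -0.1 0 0 0;0 0 -0.05 0 0 0;0 0 0 0 0 0"
}}

```text
time: 35.28
eef_pos: [0.4645, 0.2466, 0.0985]
tcp_rot: [0.342, 0.94, -0.0, -0.0]
contact_force: [0.0, -0.0, -3.6]
opening: 0.401
finger_force: 60.4
```

Request:
{"method": "jog_arm", "body": {
  "deltas": "0 0 -0.05 0 0 0;0 0 0 0 0 0"
}}

```text
time: 35.52
eef_pos: [0.4644, 0.2466, 0.0975]
tcp_rot: [0.342, 0.94, -0.0, -0.0]
contact_force: [-0.0, -0.6, -2.7]
opening: 0.404
finger_force: 60.4
```

Request:
{"method": "jog_arm", "body": {
  "deltas": "0 0 -0.05 0 0 0;0 0 -0.03 0 0 0;0 0 0 0 0 0"
}}

```text
time: 35.9
eef_pos: [0.4647, 0.2466, 0.0965]
tcp_rot: [0.342, 0.94, -0.0, 0.0]
contact_force: [-2.2, -1.0, 0.9]
opening: 0.401
finger_force: 60.9
```

Request:
{"method": "jog_arm", "body": {
  "deltas": "0 0 -0.03 0 0 0;0 0 0 0 0 0"
}}

```text
time: 36.15
eef_pos: [0.4647, 0.2466, 0.0965]
tcp_rot: [0.342, 0.94, -0.0, -0.0]
contact_force: [-3.2, 0.1, 5.5]
opening: 0.402
finger_force: 61.4
```

The punch is on the blank at the expected height. I release and lift clear. The gripper opens to 0.75 first, then goes straight up 0.12 m.

Request:
{"method": "jog_arm", "body": {
  "deltas": "0 0 0 0 0 0;0 0 0 0 0 0;0 0 0 0 0 0;0 0 0 0 0 0;0 0 0.3 0 0 0;0 0 0.8 0 0 0;0 0 1 0 0 0;0 0 1 0 0 0;0 0 1 0 0 0;0 0 1 0 0 0;0 0 1 0 0 0;0 0 0 0 0 0;0 0 0 0 0 0",
  "gripper": 0.75
}}

```text
time: 37.78
eef_pos: [0.4642, 0.2465, 0.2172]
tcp_rot: [0.342, 0.94, -0.0, -0.0]
contact_force: [0.6, -0.0, -0.3]
opening: 0.75
finger_force: 0.0
```

Run:
```python
from h import *
s=get_state();p=s['eef_pos'];print(p,s['opening'],s['time'],s['contact_force'])
c=grab('wrist','w11.png');d=grab('side');t=grab('top')
for n,k in(('w',c),('s',d),('t',t)): print(n,'head',*fit(k,[(.114,.018)],(.465,.246),.008,.00025),'narrow',*fit(k,M['narrow'],(.418,-.065),.006))
u,v=proj(c,[.465,.246,.07])[0].astype(int);v=max(v,100);im=c['img'][v-100:v+100,u-100:u+100]
u,v=proj(d,[.4655,.2463,.06])[0].astype(int)
cv2.imwrite('pics/c11.png',np.hstack([cv2.resize(im,(400,400)),cv2.resize(d['img'][v-60:v+60,u-60:u+60],(400,400))]))
```

```text
[0.4642463  0.24651538 0.21718754] 0.7503699491348972 37.775 [ 0.64613348 -0.01911938 -0.30574281]
w head [0.4644 0.2486] 40.5 3.06 narrow [ 0.4185 -0.0615] 86.4 2.76
s head [0.4667 0.2536] 16.2 2.52 narrow [ 0.4186 -0.0677] 25.3 1.41
t head [0.4627 0.2496] 3.8 1.28 narrow [ 0.4176 -0.0641] 59.5 2.12
```

View pics/c11.png

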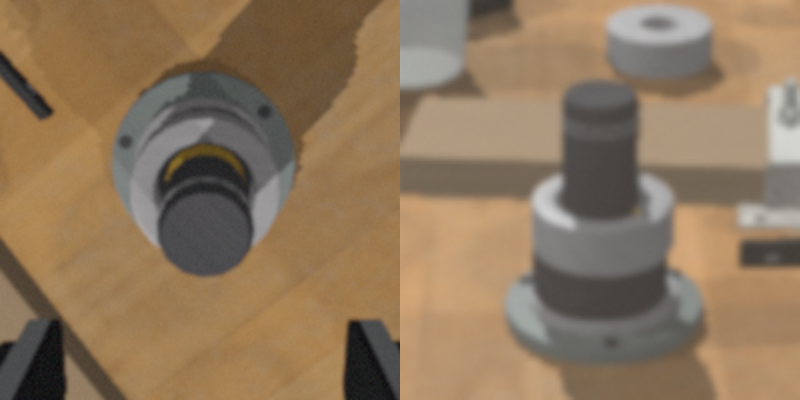

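The stack is complete: the punch stands upright in the ring on the blank, and the gripper is clear. I hand in.

```bash
python3 -c "
from plant import ctrl
print(ctrl.sign_off())"
```

```text
the job is handed in; nothing more can be done
None
```

The press is stacked in the order asked (die, blank, wide ring, punch upright) and handed in at about 38 s. The other parts were left where they lay, but I viewed 15 pictures, one over the limit of 14.

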